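# Mount a hollow cathode lamp in its cradle and set the clamp screw

### The job

Take the glass lamp out of its parking rest, lay it on the two rods of the lamp cradle and slide it under the clamp bridge until its base is fully home against the back plate, then let go of it. Turn the clamp thumbscrew on the bridge clockwise until it seats on the lamp, then back it off a quarter turn so that the lamp can still be turned for peaking. Finish while still gripping the thumbscrew there, so that it cannot creep while a colleague nips up its lock nut; leave the other things on the worktop alone.

Things in the scene. Friction and masses are not known exactly. Their poses are not given: they have to be found in the camera images.
- lamp: The lamp lying in the parking rest: glass cylinder, 36 mm diameter, 152 mm long, 0.11 kg; black plug base (34 mm at the end face), last 24 mm at the other end 26 mm wide. Origin: centre of the base's end face; z runs along the lamp from base to window end. It starts level, base roughly away from the robot. Gripped 92 mm from the base's end face, the gripper clears the bridge when it is slid home.
- rest: Parking rest, fixed: grey plate 130 x 60 x 5 mm with two V ribs 10 mm thick, 23 mm high, at x = +50 and -46 mm, that carry the lamp along x, its axis 30 mm above the worktop and its base end at x = +76 mm. Between the ribs fingers fit on both sides of the lamp. Origin: centre of the underside; x points to the lamp's base, z up.
- cradle: Lamp cradle, fixed: aluminium base (x = -124 to 92 mm, 84 mm wide, 8 mm thick) with two level rods, 8 mm diameter, at y = +-11 mm, axes 26 mm up, from x = -125 mm to the back plate. A lamp on the rods has its axis 45 mm up at y = 0; it goes in along +x, base first. The block under the rods' front end is 25 mm high. Origin: on the underside, in the lamp's line; x roughly away from the robot.
- cradle_stop (a point): Where the centre of the lamp base's end face lies when fully home: on the face of the back plate (64 mm wide, up to 74 mm above the worktop), at x = 78, y = 0, z = 45 mm of the cradle; axes as the cradle's.
- bridge (a point): Middle of the underside of the clamp bridge's bar, at x = 58, y = 0, z = 72 mm of the cradle, axes as the cradle's. The bridge is 24 mm long in x (46 to 70 mm); its posts' inner faces stand at y = +-24 mm, its bar reaches from 72 to 84 mm up and is 74 mm wide.
- knob_grip (a point): Middle of the thumbscrew's bare-metal knurled knob, on its vertical axis above the bridge: 34 mm diameter, 24 mm high (12 mm either side of this point), this point 109 mm above the worktop when seated. Can be gripped at any yaw, from above. The bridge bar's top is 25 mm below this point when seated. The screw's nylon pad (13 mm diameter) ends 47 mm below this point.
- thumbscrew (a joint): Angle in rad by which the thumbscrew is unscrewed: 0 seated (its shoulder stops hard as the pad bears on the lamp), growing anticlockwise seen from above, at most 5. The knob rises 8 mm per turn. It stays where it is left (friction 0.05 N m). It starts 2.2 to 3.2 rad open, with about 2 to 3.5 mm between pad and lamp.
- burner_head: Bystander: grey slotted burner head 74 x 121 x 58 mm on the left; leave it alone. Origin: centre of its underside.
- spanner: Bystander: steel open-ended spanner 162 mm long on the right, for the lock nut; leave it alone. Origin: centre of its underside.
- spare_lamp: Bystander: another lamp of the same kind, standing upright on its base behind and to the left of the rest, 36 mm wide, 152 mm high; leave it standing. Origin: centre of its underside.

How it is judged:
By the outcome, as a careful person would: the job done as asked, in the order asked, and still so for the second after the job is handed in, while the arm keeps its last pose, push and grip.
It also fails if it takes over 61 s, if anything falls off the work surface, if the arm or the gripper's body presses on something with over 40 N, if the wrist force passes 120 N, or if a joint passes its speed limit or range.

### The arm

A 7-joint arm with a two-finger parallel gripper is mounted at the origin on a cart in front of the work surface, level with it; the furniture and walls round the work are solid. World frame = base frame: x ahead of the robot, y to its left, z up, the work surface at z = 0. Lengths are in m, angles in rad, forces in N, time in s.
With the tool pointing down it reaches from about 0.35 to 0.9 m from the base axis. Payload 8.1 kg.
Tool frame: the origin (TCP) lies at the very end of the fingers, on their centre line; the grasp point (between the pads) lies 19 mm behind it (arm.tcp_to_grasp is the distance from the TCP to the grasp point, in m); z points along the fingers, y is the line along which they close (so a half turn about z gives the same grasp; the last joint's range is limited). The gripper opens to 92 mm and grips with 3 to 60 N. Pads are 19 mm wide; open, the fingers measure 130 mm over their backs; the gripper's body (75 mm by 190 mm) begins 47 mm behind the grasp point.
Start: joints at [-1.382, 0.434, 0.025, 1.573, -0.012, 1.134, -0.075], TCP at [0.18, 0.599, 0.227] pointing down, gripper open.
Joint ranges: [-2.62, 2.62], [-0.44, 2.09], [-1.27, 1.32], [0.08, 2.57], [-1.32, 4.46], [0.12, 2], [-2.74, 2.74]. Speed limits (rad/s): [2.22, 2.22, 3.01, 3.01, 3.14, 3.14, 3.14].

### API

Orientations are given as a rotation vector (axis times angle).
In Python, from cell import arm, get_image gives the robot as it stands (arm), with the cameras as plain functions.
- The arm moves only by the shell command python3 nudge.py 'ROWS' [FORCE]. ROWS is one flat JSON list of numbers that holds 1 to 10 rows one after another, with no inner brackets; each row has 5 numbers: dx, dy, dz in shares of the most that a row can go, 1 being 50 mm, then a turn about the tool's z in units of 0.05 rad, then the opening from 0.0 (shut) to 1.0 (fully open); each row shifts and turns the commanded pose from where the row before left it, along the tool's axes as they then stand; what a row does not reach is not made up. A row lasts 1/10 s, in which the tool goes at most 0.05 m and 0.15 rad, less where a joint would pass 70% of its speed; a pose out of reach is approached as far as the arm can. The fingers move at their own pace and stop on an object; FORCE is the grip in N (left out, the last holds). Time passes only in rows, so rows that do not move let the fingers close. It prints the time, the measured TCP pose, the force, the opening and the grip force at its end. Input that does not fit is refused with a message, and nothing moves.
- arm.observe(): the state, without advancing time (a new reading comes with each control period).
- get_image(name): name is "scene" or "top"; returns a dict with "image" (420x560x3 uint8, blue, green, red), "fx", "fy", "cx", "cy" (pixels), "distortion" ([k1, k2, p1, p2, k3] as OpenCV has them; the pictures are not rectified), "cam_to_world" (4x4, takes a point from camera to world coordinates). Camera axes: x right, y down, z forward; pixel columns grow to the right and rows downward; lengths in m; the calibration is good to about 2 mm. A picture is of the moment at which its call begins. There is no depth.
- arm.sign_off(): hands the job in; it is judged then, once.
The state is a dict: "clock": time; "joints": joint angles; "dq": joint speeds; "joint_efforts": joint torques, N m; "position": TCP position; "ee_rot": TCP orientation; "force": force on the tool from outside, world axes, zero at the start; "ft_torque": the same for the moment, N m; "width": opening from 0.0 (shut) to 1.0 (fully open); "gripper_force": force on a finger pad.
Only numpy, scipy, OpenCV 4.12 (cv2) and the standard library are available. Lean on these libraries where they do the work, as an engineer would, in place of code of your own. Each camera call takes 0.05 s, during which the arm holds its last target. There are 200 camera calls.

## Working session

There is one attempt and no reset: what is moved stays moved. The work goes in short steps, Python scripts to look and compute and a shell command to move; the robot and the scene stay as the last step left them, time stands still between calls to the robot, and variables do not carry over. Pictures are saved under pics/ and viewed, at most 10 in all, crops included, and the job is handed in when it is done.

```bash
ls; mkdir -p pics; python3 - <<'E'
from cell import arm, get_image
import cv2,numpy as np
np.set_printoptions(precision=4,suppress=True)
for n in("scene","top"):
    d=get_image(n); cv2.imwrite(f"pics/{n}0.png",d["image"])
    print(n,d["fx"],d["fy"],d["cx"],d["cy"],d["distortion"]);print(np.array(d["cam_to_world"]))
o=arm.observe();print(o)
E
```

```text
cell.py
nudge.py
pics
scene 455.7037908096763 455.7037908096763 278.9842986720658 205.36822195008256 [-0.0614  0.      0.      0.      0.    ]
[[ 0.7433  0.545  -0.388   1.0242]
 [ 0.669  -0.6057  0.4308 -0.5747]
 [-0.0002 -0.5798 -0.8148  1.0741]
 [ 0.      0.      0.      1.    ]]
top 500.1228717845484 500.1228717845484 286.64453667000333 216.19506381987605 [-0.1502  0.      0.      0.      0.    ]
[[ 0.0171 -0.9987  0.0489  0.4854]
 [-0.9998 -0.0173 -0.003  -0.0336]
 [ 0.0039 -0.0488 -0.9988  1.6844]
 [ 0.      0.      0.      1.    ]]
{'clock': 0.1, 'joints': array([-1.3816,  0.4351,  0.025 ,  1.574 , -0.0116,  1.134 , -0.0751]), 'dq': array([-0.0001, -0.0033, -0.0002, -0.0021, -0.0021, -0.0024,  0.0007]), 'joint_efforts': array([  0.0031, -66.9116,   0.9879, -31.5143,  -0.0606,   0.0374,
         0.0001]), 'position': array([0.1797, 0.5981, 0.226 ]), 'ee_rot': array([-0.4568, -3.1081,  0.0022]), 'force': array([ 0.0005, -0.0058,  0.2532]), 'ft_torque': array([ 0.027 , -0.0346, -0.0439]), 'gripper_force': 0.0, 'width': 1.0016932861431098}
```

View pics/scene0.png

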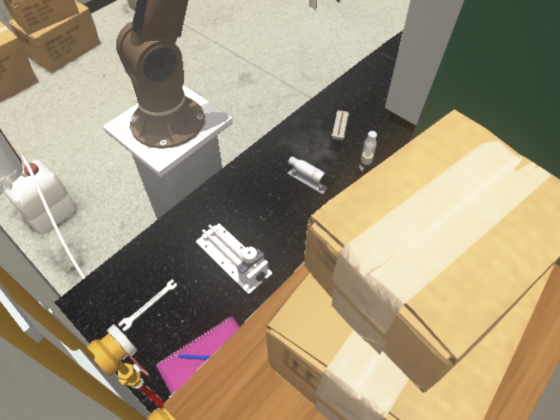

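View pics/top0.png

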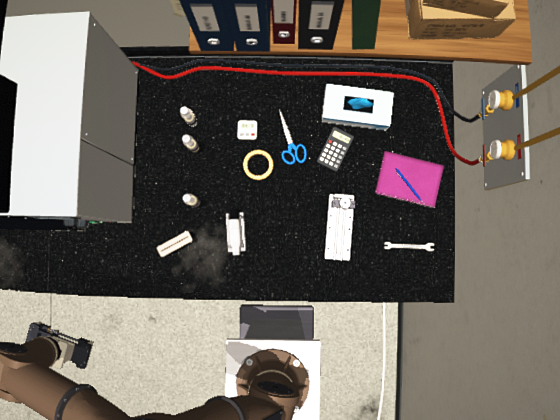

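The scene view shows the lamp in its rest at about (307,172) and the cradle at (235,258), with the knob near (249,254). In the top view the lamp is at (235,233), the cradle at (340,227) and the knob at (345,202). The spare lamp is probably at (190,200), the burner head at (175,243) and the spanner at (409,245). Next I'll enlarge both.

```bash
python3 - <<'E'
import cv2,numpy as np
s=cv2.imread("pics/scene0.png");t=cv2.imread("pics/top0.png")
up=lambda im,r,k:cv2.resize(im[r[1]:r[3],r[0]:r[2]],None,fx=k,fy=k,interpolation=cv2.INTER_CUBIC)
a=up(s,(280,145,340,200),6);b=up(s,(190,215,280,300),5)
c=up(t,(215,205,255,260),6);d=up(t,(315,185,365,270),6)
H=max(x.shape[0] for x in(a,b)); z=lambda x,H:np.vstack([x,np.zeros((H-x.shape[0],x.shape[1],3),np.uint8)])
o1=np.hstack([z(a,H),z(b,H)]);cv2.imwrite("pics/c1.png",o1[:, :800])
H=510;o2=np.hstack([z(c,H),z(d,H)]);cv2.imwrite("pics/c2.png",o2);print(o1.shape,o2.shape)
E
```

```text
(425, 810, 3) (510, 540, 3)
```

View pics/c1.png

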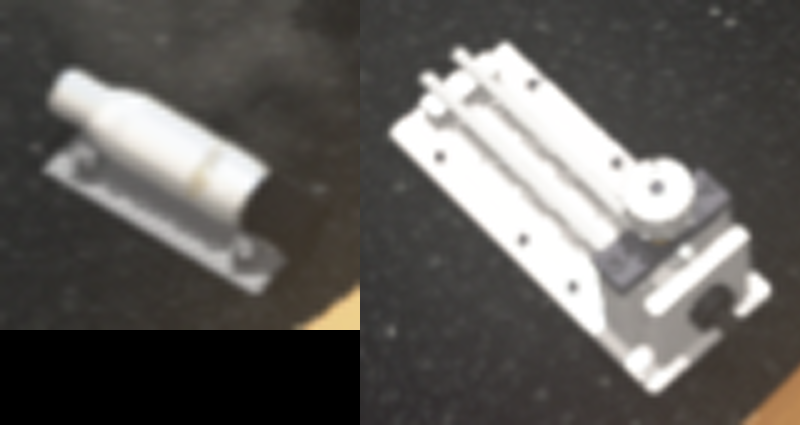

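View pics/c2.png

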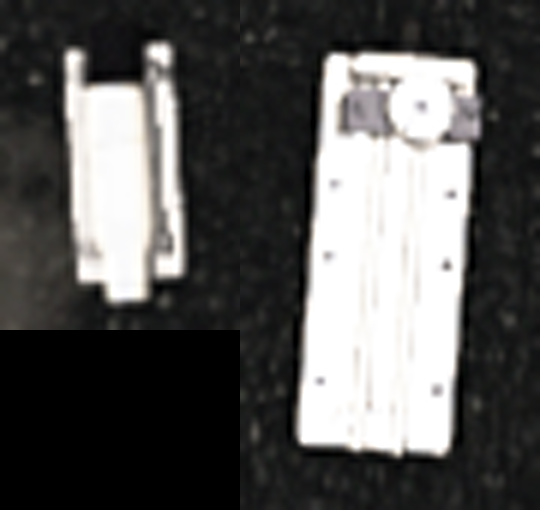

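Enlarged, the knob's socket dot is at top (345.2,202.8) and scene (249.2,252.4). The lamp's window-end tip is at top (236,255) and scene (290,160). Next I'll measure the plate edges at sub-pixel precision and triangulate the knob and lamp.

```bash
cat > h.py <<'E'
import cv2,numpy as np
np.set_printoptions(precision=4,suppress=True)
C={"scene":(455.7038,278.9843,205.3682,-0.0614),"top":(500.1229,286.6445,216.1951,-0.1502)}
T={"scene":np.array([[.7433,.545,-.388,1.0242],[.669,-.6057,.4308,-.5747],[-.0002,-.5798,-.8148,1.0741]]),
"top":np.array([[.0171,-.9987,.0489,.4854],[-.9998,-.0173,-.003,-.0336],[.0039,-.0488,-.9988,1.6844]])}
def ray(n,p):
    f,cx,cy,k=C[n];K=np.array([[f,0,cx],[0,f,cy],[0,0,1.]])
    u=cv2.undistortPoints(np.array(p,float).reshape(-1,1,2),K,np.array([k,0,0,0,0.]))[:,0]
    return T[n][:,3],np.c_[u,np.ones(len(u))]@T[n][:,:3].T
def plane(n,p,z):
    o,d=ray(n,p);return o+d*((z-o[2])/d[:,2])[:,None]
def tri(ps,pt):
    (o1,d1),(o2,d2)=ray("scene",[ps]),ray("top",[pt]);d1,d2=d1[0],d2[0]
    s=np.linalg.lstsq(np.c_[d1,-d2],o2-o1,rcond=None)[0]
    a,b=o1+s[0]*d1,o2+s[1]*d2;return (a+b)/2,np.linalg.norm(a-b)
def edges(g,rows,lo,hi,th):
    """subpixel outermost crossings in each row, from dark into bright"""
    L,R=[],[]
    for r in rows:
        v=g[r,lo:hi].astype(float);i=np.flatnonzero(v>th);a,b=i[0],i[-1]
        L.append((lo+a-(v[a]-th)/(v[a]-v[a-1]),r));R.append((lo+b+(v[b]-th)/(v[b]-v[b+1]),r))
    return np.array(L),np.array(R)
E
python3 - <<'E'
from h import *
t=cv2.cvtColor(cv2.imread("pics/top0.png"),cv2.COLOR_BGR2GRAY)
def frame(name,rows,cols,lo,hi,rlo,rhi,z,th):
    L,R=edges(t,rows,lo,hi,th);l,r=plane("top",L,z),plane("top",R,z)
    fl=np.polyfit(l[:,0],l[:,1],1);fr=np.polyfit(r[:,0],r[:,1],1)
    yaw=np.arctan((fl[0]+fr[0])/2);f=(fl+fr)/2
    print(name,"slopes",fl,fr,"yaw",yaw,"width",np.mean(l[:,1])-np.mean(r[:,1]))
    print(" resid",np.std(l[:,1]-np.polyval(fl,l[:,0])),np.std(r[:,1]-np.polyval(fr,r[:,0])))
    Tp,B=edges(t.T,cols,rlo,rhi,th);Tp,B=Tp[:,::-1],B[:,::-1]
    u=np.array([np.cos(yaw),np.sin(yaw)])
    print(" along-axis top",plane("top",Tp,z)[:,:2]@u," bottom",plane("top",B,z)[:,:2]@u)
    print(" midline y at x:",[(x,np.polyval(f,x)) for x in(.4,.5)])
frame("cradle",range(210,255),list(range(328,333))+list(range(342,349)),310,370,185,275,.008,120)
frame("rest",range(215,248),[227,228,229,242,243,244],218,252,205,270,.005,100)
frame("lamp tip",range(251,254),[234,235,236,237,238],226,246,205,270,.030,120)
for n,a,b in(("knob dot",(249.2,252.4),(345.2,202.8)),("lamp tip",(290.3,160.3),(236.2,255))):print(n,*tri(a,b))
for n,p,z in(("burner",(175,243),.058),("spanner",(409,245),.005),("spare",(190,200),.15),("knob",(345.2,202.8),.124)):print(n,plane("top",[p],z)[0])
print(t[251:257,228:246]); print(t[230,220:250])
E
```

```text
cradle slopes [-0.061  -0.1392] [-0.0644 -0.2246] yaw -0.06264609281149297 width 0.0872260096989575
 resid 0.0001977320518072665 0.0002670822646557598
 along-axis top [0.6218 0.6543 0.6573 0.6576 0.6576 0.6606 0.6608 0.6601 0.6601 0.6601
 0.6598 0.6593]  bottom [0.4373 0.4375 0.4377 0.4379 0.4376 0.4384 0.4377 0.4377 0.4376 0.4375
 0.4368 0.4367]
 midline y at x: [(0.4, np.float64(-0.20701537533580416)), (0.5, np.float64(-0.21328819272422544))]
rest slopes [0.0781 0.1246] [0.0968 0.0524] yaw 0.08723116947220173 width 0.062480789347205704
 resid 0.0005311964547290241 0.0009031772089395391
 along-axis top [0.5887 0.5871 0.5679 0.5886 0.5855 0.5555]  bottom [0.4771 0.4562 0.4558 0.4561 0.4561 0.456 ]
 midline y at x: [(0.4, np.float64(0.12349825794402516)), (0.5, np.float64(0.13224356798054615))]
lamp tip slopes [ 2.4023 -0.9223] [-0.0593  0.1424] yaw 0.8642181059887082 width 0.029786553214325523
 resid 0.003061389041775379 0.00023377250150253905
 along-axis top [0.4643 0.4618 0.4592 0.4565 0.453 ]  bottom [0.3836 0.3815 0.3794 0.3769 0.3746]
 midline y at x: [(0.4, np.float64(0.0786301
[... 159 characters left out ...]
86
burner [0.4709 0.3251 0.058 ]
spanner [ 0.4771 -0.4548  0.005 ]
spare [0.6055 0.2615 0.15  ]
knob [ 0.607  -0.2212  0.124 ]
[[203 227 227 226 246 255 252 249 249 252 245 152  73 100  92  81  73  38]
 [ 85  91  79  72 161 245 249 245 246 248 237 138  36  13  17  16  14  17]
 [ 43  40  29  23 124 247 254 249 251 254 245 146  41   8  31  22  16  17]
 [ 36  28  20  19  99 219 245 236 231 231 210 123  38  39  68  43  21  22]
 [ 28  24  23  22  48 109 127 104  81  80  69  38  23  55  78  47  24  22]
 [ 27  24  23  27  22  27  41  29  19  23  18  16  17  32  42  28  22  26]]
[ 50  49  46  45  42  40  98 230 242 241 253 252 252 252 253 253 253 251
 242 192 127 131 240 255 143  26  24  22  28  25]
```

Knob and cradle agree to about 1 mm, and the lamp tip matches the rest pose. Next I'll work out the deltas to reach the point above the lamp.

```bash
cat > go.py <<'E'
import sys,numpy as np
from scipy.spatial.transform import Rotation as Ro
from cell import arm, get_image
np.set_printoptions(precision=4,suppress=True)
def to(p=None,yaw=None):
    """tool-frame delta to world p; yaw = wanted world angle of tool y line (mod pi)"""
    o=arm.observe();R=Ro.from_rotvec(o["ee_rot"]).as_matrix()
    y=np.arctan2(R[1,1],R[0,1])
    print("t",o["clock"],"pos",o["position"],"R",R[:,2],"yaw_y",y,"q1,q7",o["joints"][[0,6]],"q",o["joints"],"F",o["force"],"M",o["ft_torque"],"w",o["width"],o["gripper_force"])
    if p is not None: print("delta tool",R.T@(np.array(p)-o["position"]),"err world",np.array(p)-o["position"])
    if yaw is not None: d=(yaw-y+np.pi/2)%np.pi-np.pi/2; print("turn about tool z",-d)
E
python3 - <<'E'
from go import to
from h import *
m=plane("top",[(235.6,252.5)],.03)[0];print("tip mid",m,"rest mid y",.1322+.0872*(m[0]-.5))
print("tip mid from rest plate width 60, slope",)
to((.4966,.132,.12),np.pi/2+.087)
E
```

```text
tip mid [0.4433 0.1281 0.03  ] rest mid y 0.1272555031535192
tip mid from rest plate width 60, slope
t 0.1 pos [0.1797 0.5981 0.226 ] R [-0.0003 -0.0014 -1.    ] yaw_y 1.278976520753303 q1,q7 [-1.3816 -0.0751] q [-1.3816  0.4351  0.025   1.574  -0.0116  1.134  -0.0751] F [ 0.0005 -0.0058  0.2532] M [ 0.027  -0.0346 -0.0439] w 1.0016932861431098 0.0
delta tool [-0.4376 -0.3551  0.1066] err world [ 0.3169 -0.4661 -0.106 ]
turn about tool z -0.3788198060415935
```

Units first: shifts go in shares of 50 mm and turns go in units of 0.05 rad. So -0.03 m is -0.6, -0.024 m is -0.48.

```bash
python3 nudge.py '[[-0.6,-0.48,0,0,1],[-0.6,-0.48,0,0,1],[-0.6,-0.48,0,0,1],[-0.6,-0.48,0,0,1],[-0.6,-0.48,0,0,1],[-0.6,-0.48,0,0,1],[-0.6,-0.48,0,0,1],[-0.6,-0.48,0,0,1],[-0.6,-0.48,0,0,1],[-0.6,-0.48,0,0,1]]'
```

```text
refused: ROWS must be one flat list, 5 numbers to a row, no inner brackets. Nothing was moved.
```

I used the wrong layout. The manual says one flat list, 5 numbers to a row, no inner brackets; once more.

```bash
python3 nudge.py '[-0.6,-0.48,0,0,1,-0.6,-0.48,0,0,1,-0.6,-0.48,0,0,1,-0.6,-0.48,0,0,1,-0.6,-0.48,0,0,1,-0.6,-0.48,0,0,1,-0.6,-0.48,0,0,1,-0.6,-0.48,0,0,1,-0.6,-0.48,0,0,1,-0.6,-0.48,0,0,1]'
python3 nudge.py '[-0.6,-0.48,0,0,1,-0.6,-0.48,0,0,1,-0.6,-0.48,0,0,1,-0.6,-0.48,0,0,1,0,0,0,-2.6,1,0,0,0,-2.6,1,0,0,0,-2.4,1,0,0,0,0,1,0,0,0,0,1]'
python3 -c "
from go import to
to((.4966,.132,.12),1.6578)"
```

```text
clock: 1.1
position: [0.3986, 0.2809, 0.2266]
ee_rot: [-0.457, -3.108, 0.0]
force: [0.4, 0.8, -0.5]
width: 1.0
gripper_force: 0.0
clock: 2.0
position: [0.4852, 0.1558, 0.2266]
ee_rot: [0.133, -3.138, 0.0]
force: [0.1, 0.2, 0.1]
width: 0.999
gripper_force: 0.0
t 2.0 pos [0.4852 0.1558 0.2266] R [-0.0003 -0.     -1.    ] yaw_y 1.6552396255827544 q1,q7 [-0.5751  1.2995] q [-0.5751  0.2454  0.1971  1.8622 -0.0553  1.0395  1.2995] F [0.1493 0.1627 0.0833] M [ 0.0182 -0.0217 -0.0421] w 0.998509167476978 0.0
delta tool [-0.0093 -0.0247  0.1066] err world [ 0.0114 -0.0238 -0.1066]
turn about tool z -0.002560374417245548
```

Scaled: 0.04 m is 0.8, 0.03 m is 0.6.

```bash
python3 nudge.py '[-0.186,-0.494,0,0,1,0,0,0.8,0,1,0,0,0.8,0,1,0,0,0.8,0,1,0,0,0.6,0,1,0,0,0,0,1,0,0,0,0,1]'
python3 - <<'E'
from go import to
from cell import arm, get_image
import cv2,numpy as np
to((.4966,.132,.014),1.6578)
s=get_image("scene")["image"];t=get_image("top")["image"]
cv2.imwrite("pics/s1.png",s);cv2.imwrite("pics/t1.png",t)
a=cv2.resize(s[110:210,255:355],None,fx=4,fy=4,interpolation=2);b=cv2.resize(t[190:290,185:285],None,fx=4,fy=4,interpolation=2)
cv2.imwrite("pics/v1.png",np.hstack([a,b]))
E
```

```text
clock: 2.7
position: [0.4968, 0.1322, 0.0771]
ee_rot: [0.136, -3.138, 0.001]
force: [-0.1, 0.2, 0.4]
width: 0.997
gripper_force: 0.0
t 2.7 pos [0.4968 0.1322 0.0771] R [-0.0006 -0.0005 -1.    ] yaw_y 1.6573830746430103 q1,q7 [-0.4976  1.4112] q [-0.4976  0.4427  0.177   2.0178 -0.1182  0.6914  1.4112] F [-0.1125  0.2067  0.3749] M [ 0.0859 -0.0325  0.0324] w 0.9971333917688738 0.0
delta tool [ 0.0002 -0.0001  0.0631] err world [-0.0002 -0.0002 -0.0631]
turn about tool z -0.0004169253569896725
```

View pics/v1.png

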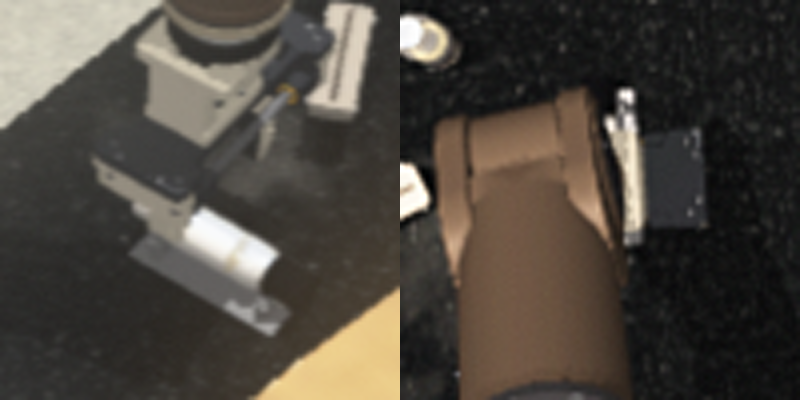

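The gripper straddles the lamp in front of its base, at about (190,225) in the left half, with clear space on both sides. I'll lower and grip.

Scaled: 0.03 m is 0.6, 0.025 m is 0.5.

```bash
python3 nudge.py '[0,0,0.6,0,1,0,0,0.5,0,1,0,0,0.16,0,1,0,0,0,0,1,0,0,0,0,0.3,0,0,0,0,0.3,0,0,0,0,0.3,0,0,0,0,0.3,0,0,0,0,0.3,0,0,0,0,0.3]' 20
python3 nudge.py '[0,0,0,0,0.2,0,0,0,0,0.2,0,0,0,0,0.2]'
python3 -c "
from go import to
to((.4966,.132,.014),1.6578)"
```

```text
clock: 3.8
position: [0.4968, 0.1322, 0.0138]
ee_rot: [-0.138, 3.139, 0.0]
force: [-0.6, -0.8, -0.2]
width: 0.522
gripper_force: 0.0
clock: 4.1
position: [0.4969, 0.1314, 0.0138]
ee_rot: [0.137, -3.139, 0.001]
force: [-0.5, -3.2, 2.7]
width: 0.388
gripper_force: 20.0
t 4.1 pos [0.4969 0.1314 0.0138] R [-0.     -0.0006 -1.    ] yaw_y 1.6582216668931054 q1,q7 [-0.4726  1.4387] q [-0.4726  0.5465  0.1482  2.0593 -0.1473  0.5457  1.4387] F [-0.5181 -3.2401  2.7458] M [-0.8054  0.0157  0.0124] w 0.3881868681025734 19.997513536945917
delta tool [ 0.0002  0.0006 -0.0002] err world [-0.0003  0.0006  0.0002]
turn about tool z 0.00042166689310541017
```

Scaled: -0.04 m is -0.8, -0.03 m is -0.6, 0.08 rad is 1.6.

```bash
python3 nudge.py '[0,0,-0.2,0,0.2,0,0,-0.6,0,0.2,0,0,-0.8,0,0.2,0,0,-0.8,0,0.2,0,0,-0.4,0,0.2,0,0,0,1.6,0.2,0,0,0,1.4,0.2,0,0,0,0,0.2]'
python3 -c "
from go import to
to((.4737,-.2122,.1538),1.508)"
```

```text
clock: 4.9
position: [0.4966, 0.1326, 0.1544]
ee_rot: [0.098, 3.14, 0.001]
force: [-0.6, -0.1, -1.4]
width: 0.386
gripper_force: 20.0
t 4.9 pos [0.4966 0.1326 0.1544] R [ 0.0004  0.0007 -1.    ] yaw_y 1.5083676961315335 q1,q7 [-0.5514  1.2503] q [-0.5514  0.3339  0.2398  1.9479 -0.1027  0.8707  1.2503] F [-0.6028 -0.1224 -1.4065] M [-0.0296  0.017   0.0271] w 0.3860956178522871 19.99847719212994
delta tool [ 0.0013 -0.3456  0.0004] err world [-0.0229 -0.3448 -0.0006]
turn about tool z 0.00036769613153353475
```

```bash
python3 nudge.py '[0,-0.4,0,0,0.2,0,-0.8,0,0,0.2,0,-0.8,0,0,0.2,0,-0.8,0,0,0.2,0,-0.8,0,0,0.2,0,-0.8,0,0,0.2,0,-0.8,0,0,0.2,0,-0.8,0,0,0.2,0,-0.6,0,0,0.2,0,-0.312,0,0,0.2]'
python3 nudge.py '[0,0,0.6,0,0.2,0,0,0.6,0,0.2,0,0,0,0,0.2,0,0,0,0,0.2]'
python3 - <<'E'
from go import to
from cell import arm, get_image
import cv2,numpy as np
to((.4737,-.2122,.04),1.508)
s=get_image("scene")["image"];t=get_image("top")["image"]
cv2.imwrite("pics/s2.png",s);cv2.imwrite("pics/t2.png",t)
a=cv2.resize(s[200:320,170:290],None,fx=5,fy=5,interpolation=2);b=cv2.resize(t[180:280,320:360],None,fx=5,fy=5,interpolation=2)
b=np.vstack([b,np.zeros((100,200,3),np.uint8)])
cv2.imwrite("pics/v2.png",np.hstack([a,b]))
E
```

```text
clock: 5.9
position: [0.4746, -0.2158, 0.154]
ee_rot: [-0.099, -3.14, 0.001]
force: [-0.2, 0.6, -1.3]
width: 0.389
gripper_force: 20.0
clock: 6.3
position: [0.4752, -0.2126, 0.094]
ee_rot: [-0.095, -3.139, -0.001]
force: [-0.2, -0.3, -0.2]
width: 0.384
gripper_force: 20.0
t 6.3 pos [ 0.4752 -0.2126  0.094 ] R [-0.0013  0.0005 -1.    ] yaw_y 1.5102196700507768 q1,q7 [0.074  2.0304] q [ 0.074   0.4347  0.3255  1.9968 -0.2007  0.7418  2.0304] F [-0.1836 -0.2657 -0.1559] M [0.0196 0.0173 0.0286] w 0.3844093476525668 19.997725845314562
delta tool [0.0014 0.0002 0.054 ] err world [-0.0015  0.0004 -0.054 ]
turn about tool z 0.002219670050776834
```

View pics/v2.png

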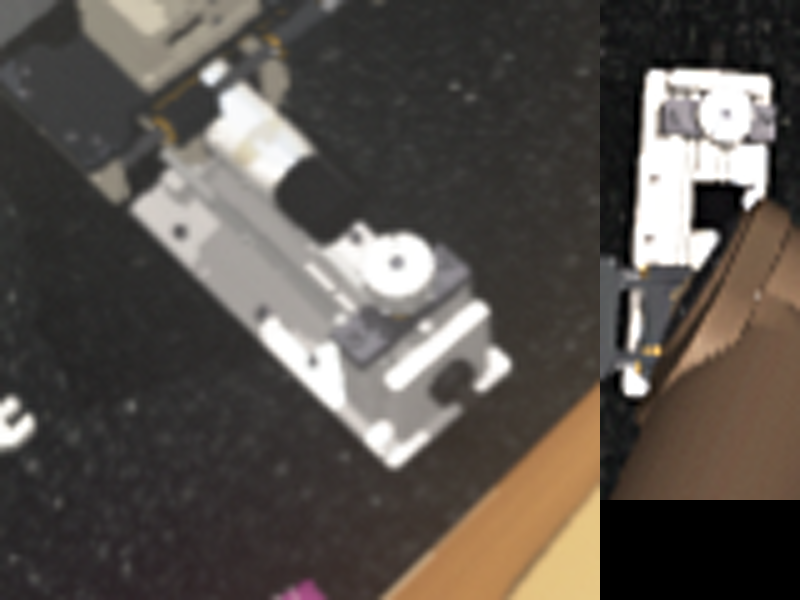

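The lamp is held above the rods. Its black base is in front of the bridge, with the end edge at top pixel (344,217), and roughly in line with the knob. Next I'll measure its lateral offset and end position numerically.

```bash
python3 - <<'E'
from h import *
t=cv2.cvtColor(cv2.imread("pics/t2.png"),cv2.COLOR_BGR2GRAY)
print(t[212:230,336:354])
L,R=[],[]
for r in (218,219,220):
    v=t[r].astype(float);
    l=next(c+(v[c]-100)/(v[c]-v[c+1]) for c in range(336,343) if v[c]>100>=v[c+1])
    q=next((c-1+(100-v[c-1])/(v[c]-v[c-1]) for c in range(345,354) if v[c]>100>=v[c-1]),np.nan)
    L.append((l,r));R.append((q,r))
print(L,R)
O=np.array([.5505,-.2170]);u=np.array([np.cos(.0626),-np.sin(.0626)]);n=np.array([-u[1],u[0]])
f=lambda p:((p[:2]-O)@u,(p[:2]-O)@n)
for a,b in zip(plane("top",L,.11),plane("top",R,.11)):print(f(a),f(b),f((a+b)/2))
E
```

```text
[[253 241 250 207 255 255 255 243 255 236 255 255 255 255 255 255 255 134]
 [253 245 242 207 255 255 255 237 255 233 255 255 255 255 255 255 255 130]
 [253 250 242 248 255 255 255 247 255 240 255 255 255 255 255 255 255 129]
 [253 255 239 255 255 255 255 243 255 235 255 255 255 255 255 255 255 127]
 [248 255 163  89  93  96  94  57 111  75 136 204 255 253 237 255 255 112]
 [248 255 140   2   0   0   0   2  11   6   7  27  58 111 150 255 255  73]
 [243 255 147  13   8  13  10  15  12  11   7   0  26 188 255 255 249  62]
 [247 255 150  17  12  15  19  17  18  17  14   0  93 255 255 220 157  46]
 [245 255 145  16  13  18  17  19  18  14  14   1 116 255 233  73  65  57]
 [241 255 135  13  12  15  19  18  19  16  14   5  57 215  80  47  72  74]
 [246 255 131  15  11  14  17  17  17  16  15  17  39  73  45  81  87  82]
 [250 255 109  10  12  16  16  18  16  16  21  28  49  65  62  95  90  88]
 [249 242  74   2   1   4   9  12  15  23  29  40  68  64  84 101  98  93]
 [244 247  85  31  38  44  41  15  14  28  34  50  79  66 101 102 100  99]
 [247 251 171 183 206 216 207  94  23  24  41  68 
[... 410 characters left out ...]
.float64(348.0432098765432), 219), (np.float64(347.8608695652174), 220)]
(np.float64(0.008121133737440252), np.float64(0.015874657903990747)) (np.float64(0.01067544077553626), np.float64(-0.01608453352002112)) (np.float64(0.009398287256488202), np.float64(-0.00010493780801519073))
(np.float64(0.004975613332718448), np.float64(0.015558808946922886)) (np.float64(0.007416361920394316), np.float64(-0.015008713763464123)) (np.float64(0.006195987626556382), np.float64(0.0002750475917293816))
(np.float64(0.001817501485536945), np.float64(0.015407991349895372)) (np.float64(0.004216496757449126), np.float64(-0.014665310440345202)) (np.float64(0.003016999121493035), np.float64(0.00037134045477509937))
```

Lateral offset is about 0.3 mm and the base end is near cradle x = 15 mm, as planned. I'll lower onto the rods.

Scaled: 0.02 m is 0.4, 0.015 m is 0.3.

```bash
python3 nudge.py '[0.02,0,0.4,0,0.2,0,0,0.4,0,0.2,0,0,0.3,0,0.2,0,0,0,0,0.2,0,0,0,0,0.2]'
python3 nudge.py '[0,0,0.08,0,0.2,0,0,0.06,0,0.2,0,0,0,0,0.2]'
python3 nudge.py '[0,0,0.04,0,0.2,0,0,0,0,0.2]'
python3 nudge.py '[0,0,0.03,0,0.2,0,0,0,0,0.2]'
```

```text
clock: 6.9
position: [0.4752, -0.2129, 0.0399]
ee_rot: [0.096, 3.139, -0.001]
force: [0.4, -0.5, -1.3]
width: 0.385
gripper_force: 20.0
clock: 7.2
position: [0.4746, -0.2126, 0.0318]
ee_rot: [0.097, 3.14, 0.0]
force: [0.1, 0.7, -0.7]
width: 0.383
gripper_force: 20.0
clock: 7.4
position: [0.4744, -0.2127, 0.0296]
ee_rot: [-0.097, -3.14, -0.0]
force: [-0.0, -1.2, -0.6]
width: 0.388
gripper_force: 20.0
clock: 7.6
position: [0.4746, -0.2131, 0.0287]
ee_rot: [0.098, 3.139, -0.0]
force: [-0.5, -0.5, 6.8]
width: 0.388
gripper_force: 20.0
```

Scaled: -0.0003 m is -0.006, -0.015 m is -0.3.

```bash
python3 nudge.py '[-0.2,0,-0.006,0,0.2,-0.3,0,0,0,0.2,-0.3,0,0,0,0.2,0,0,0,0,0.2,0,0,0,0,0.2]'
python3 nudge.py '[-0.16,0,0,0,0.2,-0.12,0,0,0,0.2,0,0,0,0,0.2,0,0,0,0,0.2]'
python3 nudge.py '[-0.06,0,0,0,0.2,0,0,0,0,0.2]'
python3 -c "
from go import to
to((.4737,-.2122,.04),1.508)"
```

```text
clock: 8.1
position: [0.515, -0.2157, 0.0288]
ee_rot: [0.097, 3.138, -0.001]
force: [2.1, -0.3, 3.5]
width: 0.385
gripper_force: 20.0
clock: 8.5
position: [0.5271, -0.2165, 0.0288]
ee_rot: [-0.099, -3.139, -0.0]
force: [-2.3, -1.1, 6.5]
width: 0.385
gripper_force: 20.0
clock: 8.7
position: [0.5291, -0.2166, 0.0287]
ee_rot: [-0.099, -3.137, -0.001]
force: [-5.5, -0.9, 10.0]
width: 0.387
gripper_force: 20.0
t 8.7 pos [ 0.5291 -0.2166  0.0287] R [-0.0028  0.0006 -1.    ] yaw_y 1.5077333632944163 q1,q7 [0.0942 2.0445] q [ 0.0942  0.5978  0.2852  1.9141 -0.258   0.6679  2.0445] F [-5.5317 -0.8606  9.991 ] M [-0.1295  1.1039  0.0354] w 0.3874298458324917 19.99832278001122
delta tool [ 0.0556  0.0009 -0.0111] err world [-0.0554  0.0044  0.0113]
turn about tool z -0.00026663670558368935
```

Scaled: -0.002 m is -0.04, -0.0005 m is -0.01.

```bash
python3 nudge.py '[-0.04,0,-0.01,0,0.2,0,0,0,0,0.2]'
python3 nudge.py '[-0.04,0,0,0,0.2,0,0,0,0,0.2]'
python3 nudge.py '[-0.04,0,0,0,0.2,0,0,0,0,0.2]'
python3 - <<'E'
from cell import arm, get_image
import cv2,numpy as np
s=get_image("scene")["image"];t=get_image("top")["image"]
cv2.imwrite("pics/s3.png",s);cv2.imwrite("pics/t3.png",t)
a=cv2.resize(s[215:305,190:280],None,fx=6,fy=6,interpolation=2);b=cv2.resize(t[180:270,320:360],None,fx=6,fy=6,interpolation=2)
cv2.imwrite("pics/v3.png",np.hstack([a,b]))
E
```

```text
clock: 8.9
position: [0.5323, -0.2165, 0.029]
ee_rot: [-0.098, -3.139, -0.0]
force: [-1.6, -1.4, 2.4]
width: 0.386
gripper_force: 20.0
clock: 9.1
position: [0.5351, -0.2167, 0.029]
ee_rot: [-0.098, -3.14, 0.0]
force: [-1.9, -2.8, 1.8]
width: 0.39
gripper_force: 20.0
clock: 9.3
position: [0.5373, -0.2168, 0.029]
ee_rot: [-0.097, -3.14, 0.0]
force: [-2.2, -3.3, 1.9]
width: 0.392
gripper_force: 20.0
```

View pics/v3.png

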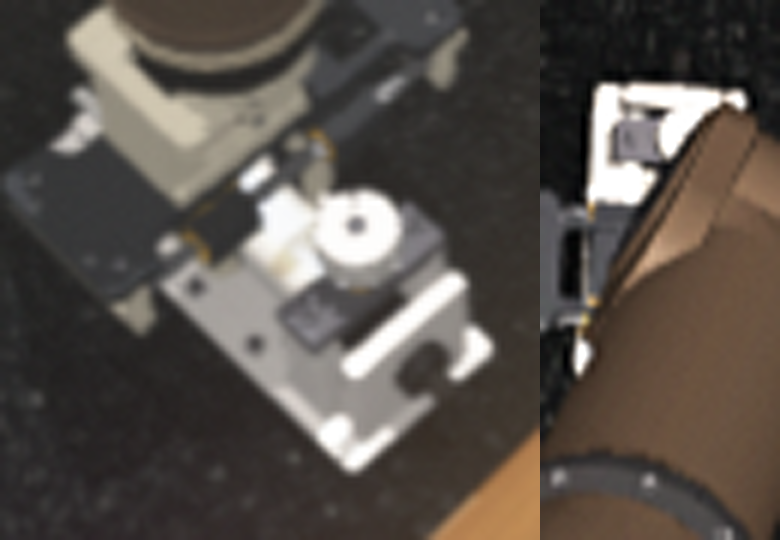

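The base is under the bridge, just ahead of the back plate at (375,320) in the left half. Force is still only friction, so I'll keep pushing in small steps.

```bash
for i in 1 2; do python3 nudge.py '[-0.02,0,0,0,0.2,0,0,0,0,0.2]' | grep -E 'pos|^force'; done; python3 nudge.py '[-0.02,0,0,0,0.2,0,0,0,0,0.2]'
```

```text
position: [0.5373, -0.2168, 0.0289]
force: [-6.2, -2.8, 4.6]
position: [0.5373, -0.2168, 0.0288]
force: [-8.9, -1.7, 8.6]
clock: 10.0
position: [0.5373, -0.2168, 0.0288]
ee_rot: [-0.099, -3.135, -0.002]
force: [-11.5, -1.8, 11.0]
width: 0.388
gripper_force: 20.0
```

```bash
python3 nudge.py '[-0.04,0,-0.01,0,0.2,-0.02,0,0,0,0.2,0,0,0,0,0.2,0,0,0,0,0.2]'; python3 -c "
from go import to
to()"
```

```text
clock: 10.4
position: [0.5374, -0.2169, 0.0287]
ee_rot: [-0.1, -3.13, -0.003]
force: [-19.4, -1.4, 15.1]
width: 0.385
gripper_force: 20.0
t 10.4 pos [ 0.5374 -0.2169  0.0287] R [-0.0097  0.0024 -0.9999] yaw_y 1.5069698572212091 q1,q7 [0.0905 2.0375] q [ 0.0905  0.6105  0.2878  1.8878 -0.2573  0.6894  2.0375] F [-19.3566  -1.4399  15.1121] M [-0.1533  4.0537 -0.0421] w 0.3847523998181817 19.996305220993236
```

Hard stop: the position stays at 0.5374 while the push rose to 19 N. I'll relax most of the push and release.

Scaled: 0.002 m is 0.04.

```bash
python3 nudge.py '[0.04,0,0,0,0.2,0.04,0,0,0,0.2,0,0,0,0,0.2,0,0,0,0,0.2]'; python3 nudge.py '[0,0,0,0,0.6,0,0,0,0,0.6,0,0,0,0,0.6,0,0,0,0,0.8,0,0,0,0,0.8,0,0,0,0,0.8,0,0,0,0,0.8]'
```

```text
clock: 10.8
position: [0.5374, -0.2168, 0.029]
ee_rot: [-0.098, -3.137, -0.001]
force: [-6.5, -2.7, 3.1]
width: 0.385
gripper_force: 20.0
clock: 11.5
position: [0.5394, -0.2167, 0.0295]
ee_rot: [0.097, 3.14, 0.0]
force: [0.1, 0.4, 0.1]
width: 0.8
gripper_force: 0.0
```

Scaled: -0.04 m is -0.8, -0.03 m is -0.6.

```bash
python3 nudge.py '[0,0,-0.4,0,0.8,0,0,-0.6,0,0.8,0,0,-0.8,0,1,0,0,-0.8,0,1,-0.6,0,0,0,1,-0.6,0,0,0,1,0,0,0,0,1,0,0,0,0,1]'
python3 - <<'E'
from go import to
from h import tri
print(tri((249.2,252.4),(345.2,202.8)))
to((.6075,-.2212,.0965))
from cell import arm, get_image
import cv2,numpy as np
s=get_image("scene")["image"]
cv2.imwrite("pics/s4.png",s)
cv2.imwrite("pics/v4.png",cv2.resize(s[200:310,180:290],None,fx=5,fy=5,interpolation=2))
E
```

```text
clock: 12.3
position: [0.599, -0.2203, 0.159]
ee_rot: [-0.097, -3.139, 0.0]
force: [-0.7, 0.3, 0.4]
width: 1.004
gripper_force: 0.0
(array([ 0.6081, -0.2211,  0.1188]), np.float64(0.002017933653965452))
t 12.3 pos [ 0.599  -0.2203  0.159 ] R [-0.001  0.    -1.   ] yaw_y 1.509297689928009 q1,q7 [0.0361 1.9608] q [ 0.0361  0.5274  0.3499  1.6404 -0.2046  1.0111  1.9608] F [-0.6609  0.255   0.3959] M [-0.0163  0.0174  0.0187] w 1.0039832448091626 0.0
delta tool [-0.0086 -0.0003  0.0625] err world [ 0.0085 -0.0009 -0.0625]
```

View pics/v4.png

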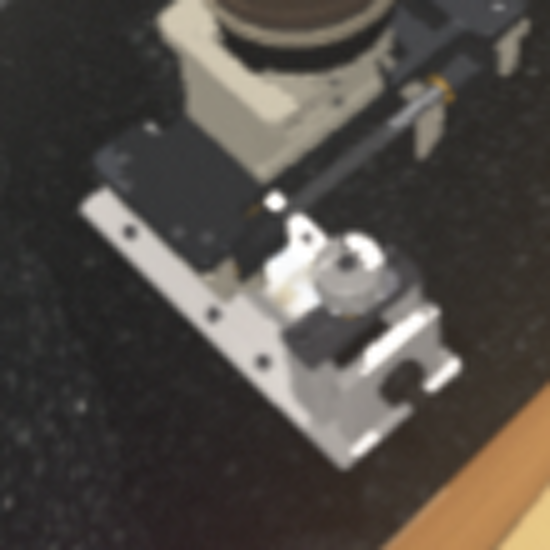

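The knob is at (350,265), between and below the open fingers. The lamp body still runs under the bridge. I'll lower and grip the knob.

```bash
python3 nudge.py '[-0.172,-0.006,0,0,1,0,0,0.6,0,1,0,0,0.4,0,1,0,0,0.25,0,1,0,0,0,0,1,0,0,0,0,0.3,0,0,0,0,0.3,0,0,0,0,0.3,0,0,0,0,0.3,0,0,0,0,0.3]' 15
python3 nudge.py '[0,0,0,0,0.25,0,0,0,0,0.25,0,0,0,0,0.25,0,0,0,0,0.25,0,0,0,0,0.25]' 15
python3 -c "
from go import to
to((.6075,-.2212,.0965))"
```

```text
clock: 13.35
position: [0.608, -0.2213, 0.0974]
ee_rot: [0.097, 3.139, -0.0]
force: [0.3, -0.6, -0.1]
width: 0.617
gripper_force: 0.0
clock: 13.85
position: [0.6078, -0.2215, 0.0971]
ee_rot: [0.098, 3.14, -0.0]
force: [-0.1, -1.8, 1.0]
width: 0.362
gripper_force: 15.0
t 13.85 pos [ 0.6078 -0.2215  0.0971] R [ 0.0001 -0.0002 -1.    ] yaw_y 1.5087009273332586 q1,q7 [0.0532 1.9813] q [ 0.0532  0.6056  0.3264  1.6756 -0.2351  0.8991  1.9813] F [-0.1094 -1.7511  0.9952] M [-0.173   0.0213 -0.0095] w 0.3620689875281715 15.000013215467334
delta tool [0.0003 0.0003 0.0006] err world [-0.0003  0.0003 -0.0006]
```

```bash
python3 nudge.py '[0,0,0,0,0.2,0,0,0,1,0.2,0,0,0.004,2.8,0.2,0,0,0.004,2.8,0.2,0,0,0.004,2.8,0.2,0,0,0.004,2.8,0.2,0,0,0.004,2.8,0.2,0,0,0.004,2.8,0.2,0,0,0.004,2.8,0.2,0,0,0,0,0.2]' 45
python3 -c "
from go import to
to((.6075,-.2212,.0965))"
python3 nudge.py '[0,0,0.004,2.8,0.2,0,0,0.004,2.8,0.2,0,0,0.004,2.8,0.2,0,0,0.004,2.8,0.2,0,0,0.004,2.8,0.2,0,0,0.004,2.8,0.2,0,0,0,0,0.2]'
python3 -c "
from go import to
to((.6075,-.2212,.0965))"
```

```text
clock: 14.85
position: [0.6084, -0.2206, 0.0957]
ee_rot: [1.633, 2.683, 0.001]
force: [1.2, 0.9, 1.0]
width: 0.355
gripper_force: 45.0
t 14.85 pos [ 0.6084 -0.2206  0.0957] R [ 0.0006  0.0001 -1.    ] yaw_y 0.47744933038462095 q1,q7 [-0.1206  1.1364] q [-0.1206  0.6558  0.6064  1.692  -0.4469  0.9354  1.1364] F [1.156  0.8619 1.0417] M [ 0.1394 -0.3104 -0.0083] w 0.3552552188320077 45.00205856747925
delta tool [-0.0001 -0.0011 -0.0008] err world [-0.0009 -0.0006  0.0008]
clock: 15.55
position: [0.6092, -0.2207, 0.0947]
ee_rot: [2.581, 1.789, 0.002]
force: [4.6, 2.2, 1.6]
width: 0.357
gripper_force: 45.0
t 15.55 pos [ 0.6092 -0.2207  0.0947] R [ 0.0019 -0.0002 -1.    ] yaw_y -0.3584574491874602 q1,q7 [-0.2431  0.4559] q [-0.2431  0.7264  0.8299  1.7023 -0.6243  0.996   0.4559] F [4.624  2.1896 1.5513] M [ 0.1898 -1.0847 -0.0376] w 0.35739893816615964 45.002048320602626
delta tool [-0.0011 -0.0015 -0.0018] err world [-0.0017 -0.0005  0.0018]
```

```bash
cat > st.sh <<'E'
python3 -c "
from go import *
o=arm.observe();R=Ro.from_rotvec(o['ee_rot']).as_matrix()
print(o['clock'],'yaw',np.arctan2(R[1,1],R[0,1]),'pos',o['position'],'F',o['force'],'M',o['ft_torque'],'q3,q7',o['joints'][[2,6]])"
E
python3 nudge.py '[0,0,0.002,2,0.2,0,0,0.002,2,0.2,0,0,0,0,0.2]' >/dev/null; bash st.sh
python3 nudge.py '[0,0,0.002,2,0.2,0,0,0.002,2,0.2,0,0,0,0,0.2]' >/dev/null; bash st.sh
```

```text
15.85 yaw -0.5559461612481753 pos [ 0.6094 -0.2208  0.0945] F [5.7046 1.0418 1.5405] M [ 0.0653 -1.3398 -0.0033] q3,q7 [0.8808 0.2944]
16.15 yaw -0.7559971161367701 pos [ 0.6096 -0.221   0.0943] F [ 7.5567  0.675  -0.4627] M [ 0.0313 -1.4961 -0.0137] q3,q7 [0.9318 0.13  ]
```

The side load builds as the pads turn, so the knob axis is a bit further in +x. I'll correct by 2 mm and go on.

```bash

python3 nudge.py '[0.028,0.03,0,0,0.2,0,0,0.002,2,0.2,0,0,0,0,0.2]' >/dev/null; bash st.sh
python3 nudge.py '[0,0,0.002,2,0.2,0,0,0,0,0.2]' >/dev/null; bash st.sh
python3 nudge.py '[0,0,0.002,2,0.2,0,0,0,0,0.2]' >/dev/null; bash st.sh
```

```text
16.45 yaw -0.858472689428234 pos [ 0.6098 -0.2211  0.094 ] F [0.8339 1.7121 5.1986] M [ 0.3247 -0.1505 -0.0294] q3,q7 [0.957 0.044]
16.65 yaw -0.95810053330491 pos [ 0.6098 -0.2212  0.094 ] F [0.3648 1.8403 4.9429] M [ 0.2734 -0.1778  0.0226] q3,q7 [ 0.982  -0.0385]
16.85 yaw -1.0569307505836052 pos [ 0.6097 -0.2213  0.0939] F [0.6954 0.7129 5.3744] M [0.149  0.0955 0.7701] q3,q7 [ 1.0066 -0.1209]
```

Seated: the moment jumped to 0.77 N m after 2.57 rad. I'll unwind in small steps to find the angle where the torque vanishes, which gives the seat reference whether or not the pads slipped.

Units first: shifts go in shares of 50 mm and turns go in units of 0.05 rad. So -0.01 rad is -0.2.

```bash

for i in 1 2 3 4; do python3 nudge.py '[0,0,0,-0.2,0.2,0,0,0,0,0.2]' >/dev/null; bash st.sh; done
```

```text
17.05 yaw -1.0438011510988705 pos [ 0.6096 -0.2213  0.0939] F [0.0801 2.2557 4.2337] M [0.1575 0.0434 0.4799] q3,q7 [ 1.0031 -0.1098]
17.25 yaw -1.0348541187530391 pos [ 0.6096 -0.2213  0.0939] F [-0.1447  1.2673  5.1502] M [0.1862 0.0967 0.4015] q3,q7 [ 1.0008 -0.1022]
17.45 yaw -1.0261177437847362 pos [ 0.6097 -0.2213  0.0939] F [0.2708 1.4353 5.3356] M [0.1936 0.1021 0.2503] q3,q7 [ 0.9986 -0.0948]
17.65 yaw -1.01645899079698 pos [ 0.6096 -0.2213  0.094 ] F [1.5262 1.4429 5.6598] M [0.2735 0.0202 0.0689] q3,q7 [ 0.9963 -0.0867]
```

```bash

python3 nudge.py '[0,0,-0.006,-1,0.2,0,0,-0.004,-2.8,0.2,0,0,-0.004,-2.8,0.2,0,0,-0.004,-2.8,0.2,0,0,-0.004,-2.8,0.2,0,0,-0.004,-2.8,0.2,0,0,-0.004,-2.8,0.2,0,0,-0.004,-2.8,0.2,0,0,-0.004,-2.8,0.2,0,0,0,0,0.2]' >/dev/null; bash st.sh
python3 nudge.py '[0,0,-0.004,-2.8,0.2,0,0,-0.004,-2.6,0.2,0,0,-0.002,-2,0.2,0,0,0,0,0.2,0,0,0,0,0.2]'; bash st.sh
```

```text
18.65 yaw 0.1545128327764327 pos [ 0.6088 -0.2209  0.0954] F [-1.9628  3.0251  2.229 ] M [0.4526 0.4165 0.0128] q3,q7 [0.6941 0.8741]
clock: 19.15
position: [0.6086, -0.221, 0.0958]
ee_rot: [-1.582, -2.711, 0.0]
force: [-5.3, 2.7, 4.8]
width: 0.359
gripper_force: 45.0
19.15 yaw 0.5142245054955262 pos [ 0.6086 -0.221   0.0958] F [-5.3466  2.7199  4.7876] M [0.6446 1.0497 0.0766] q3,q7 [0.5975 1.1669]
```

```bash

python3 nudge.py '[0.01,-0.02,-0.006,-0.86,0.2,0,0,0,0,0.2,0,0,0,0,0.2,0,0,0,0,0.2]'; bash st.sh
python3 - <<'E'
from cell import arm, get_image
import cv2,numpy as np
s=get_image("scene")["image"];cv2.imwrite("pics/s5.png",s)
s0=cv2.imread("pics/s0.png") if 0 else cv2.imread("pics/scene0.png")
t=get_image("top")["image"];cv2.imwrite("pics/t5.png",t)
a=cv2.resize(s[205:305,185:285],None,fx=5,fy=5,interpolation=2);b=cv2.resize(t[185:265,320:360],None,fx=5,fy=5,interpolation=2)
cv2.imwrite("pics/v5.png",np.hstack([a,np.vstack([b,np.zeros((100,200,3),np.uint8)])]))
E
```

```text
clock: 19.55
position: [0.6085, -0.221, 0.096]
ee_rot: [-1.521, -2.748, 0.0]
force: [-1.3, 2.0, -1.2]
width: 0.359
gripper_force: 45.0
19.55 yaw 0.5599551315482084 pos [ 0.6085 -0.221   0.096 ] F [-1.2986  1.9997 -1.1578] M [ 0.5941  0.1422 -0.0401] q3,q7 [0.5857 1.2043]
```

View pics/v5.png

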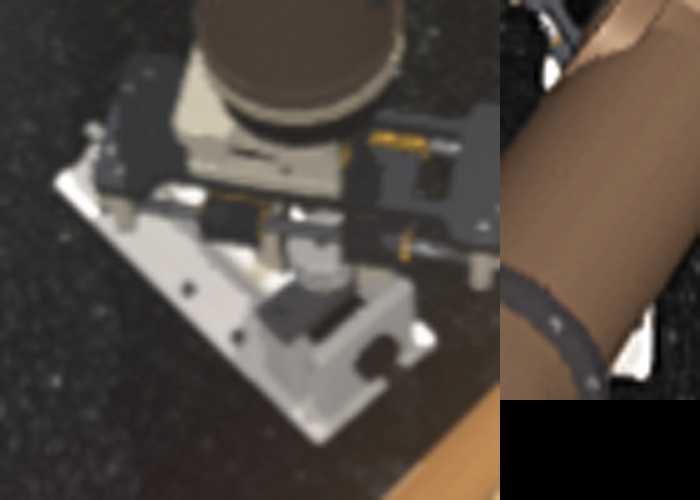

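The fingers hold the knob at (320,260) and the lamp's base sits under the bridge, up against the back plate. The yaw is 1.573 rad and the TCP 2.1 mm above the seat, which is a quarter turn. I'll hand it in.

```bash
python3 -c "
from cell import arm, get_image
print(arm.sign_off())"
```

```text
the job is handed in; nothing more can be done
None
```

The lamp is fully home against the back plate and released, the thumbscrew was seated and backed off a quarter turn (measured 1.573 rad), the gripper still holds it, and the job was handed in at about 20 s of the 61 s allowed, with no verdict returned.

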